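# Pull the dust extractor's filter over the filings tray

### The job

The bench dust extractor's filter is due for emptying and it is full of precious filings. First set the empty metal tray down on the rubber mat midway between the two steel blocks and let go of it; then squeeze the filter cassette's two side catches together, lift it straight out of the extractor and carry it, upright all the way, to the tray. Finish still holding it by the squeezed catches, upright, centred lengthways over the tray and clear of it by a few centimetres, with everything else on the bench left where it was.

Things in the scene. Friction and masses are not known exactly. Their poses are not given: they have to be found in the camera images.
- tray: The loose empty filings tray: open-topped, bare aluminium, 130 mm long (its x), 66 mm wide outside (its y), 28 mm high, walls and floor 3 mm, about 0.13 kg. Origin at the centre of its underside, z up. Best picked up across its 66 mm width by the outside of the long walls. It starts on the bare bench (z = 0), lying roughly along the world x axis.
- mat: The black rubber bench mat, fixed to the bench: 380 mm (its x) by 140 mm (its y), 2 mm thick. Origin at the centre of its underside. The two steel blocks stand on its two ends; the point midway between them is its centre, to within 10 mm.
- doming_block: Doming block: a 56 mm steel cube with round hollows in its faces, 1.3 kg, loose on one end of the mat, about 145 mm from the mat's centre along the mat's x (either end). Origin at the centre of its underside.
- bench_block: Bench block: a flat steel square 80 mm by 80 mm, 28 mm high with its rubber foot, 0.95 kg, loose on the other end of the mat, about 145 mm from the mat's centre. Origin at the centre of its underside.
- extractor: Dust extractor, fixed to the bench: grey steel box 240 mm (x, front to back) by 200 mm (y), flat top deck 100 mm above the bench. Origin at the centre of its underside; the barred suction mouth faces -x, to the robot. In mid-deck is the filter bay, an opening 79 mm (x) by 47 mm (y); the catches lock under its two y edges (plate 6 mm). The deck is bare for 72 mm beside each catch.
- cassette: Filter cassette in the extractor's bay: grey plastic, paper pleats, about 0.25 kg, 105 mm high. Origin at the centre of its underside, z up, axes along the extractor's. Seated: origin 45 mm above the bench; lower 55 mm (77 x 45 mm) in the bay with 1 mm play, head (90 mm in x, 44 mm in y, 50 mm high) above the deck. Locked unless both catches are pressed; then lifts straight up, free after 56 mm.
- catch_left_pad (a point): Centre of the outer face of the catch on the cassette's +y side: a ribbed black push pad 26 mm wide (x), 32 mm high (z), its centre 84 mm above the cassette's underside (29 mm above the deck when seated) and 28 mm from the cassette's middle plane when out.
- catch_right_pad (a point): The same on the cassette's -y side. The catches are 56 mm apart over their outer faces when out and 46 mm when fully pressed in, where they still stand 1 mm proud of the head.
- catch_left (a joint): Travel of the +y catch in metres: 0 out (locked), 0.005 fully in; the tooth is clear of the deck plate from about 0.0035. A spring of 3 N when out and 8 N when fully in pushes it out.
- catch_right (a joint): Travel of the -y catch, the same.
- flux_bottle: Bystander: white plastic bottle, 44 mm across, 130 mm high, standing near the back of the bench. Origin at its underside.
- lacquer_bottle: Bystander: small black bottle, 30 mm across, 75 mm high, beside the white one. Origin at its underside.
- wax_block: Bystander: blue wax block 60 x 42 x 34 mm on the bench near the robot, between it and the extractor. Origin at the centre of its underside.
- scratch_brush: Bystander: hand brush 160 mm long lying on the bench beyond the tray. Origin near its middle.
- pickle_jar: Bystander: amber jar with a steel lid, 60 mm across, 70 mm high, to the right of the mat. Origin at its underside.
- pliers: Bystander: pliers with black handles, 155 mm long, lying to the right of the mat. Origin at the pivot.
- parts_box: Bystander: flat orange parts box with a clear lid, 92 x 152 x 36 mm, at the back of the bench. Origin at the centre of its underside.

How it is judged (in metres and radians):
On the way, in this order (a step that is already met when the one before it is completed fails the run):
1. the tray stands on the mat midway between the two blocks and has been let go (x of tray in the frame of mat between -0.025 and 0.025 m and y of tray in the frame of mat between -0.03 and 0.03 m and height (world z) of tray below 0.006 m and angle between tray's own z axis and vertical below 0.06 rad and contact force between the fingers and tray below 0.1 N and linear speed of tray below 0.02 m/s), for 0.2 s.
2. both catches are squeezed in while the cassette is still seated (value of joint each of catch_left, catch_right above 0.003 m and z of cassette in the frame of extractor below 0.052 m), for 0.05 s.
3. the cassette is lifted free of the extractor by its squeezed catches (value of joint each of catch_left, catch_right above 0.003 m and z of cassette in the frame of extractor above 0.102 m and contact force between cassette and extractor below 0.1 N and contact force between the fingers and cassette above 3 N), for 0.1 s.
At the end, for the whole second after the job is handed in: Tray released flat on the mat, within 25 mm along and 30 mm across of its centre. Cassette held still, catches in 3 mm, upright (0.2 rad), 8-120 mm above the tray rim, centred on it to 25 mm lengthways, 18 mm sideways, 15 deg. Blocks moved under 20 mm, others under 30 mm (x of tray in the frame of mat between -0.025 and 0.025 m and y of tray in the frame of mat between -0.03 and 0.03 m and height (world z) of tray below 0.006 m and angle between tray's own z axis and vertical below 0.06 rad and contact force between each of the fingers, cassette and tray below 0.1 N and value of joint each of catch_left, catch_right above 0.003 m and x of cassette in the frame of tray between -0.025 and 0.025 m and y of cassette in the frame of tray between -0.018 and 0.018 m and z of cassette in the frame of tray between 0.036 and 0.148 m and angle between the x axis of cassette and the x axis of tray, either way round below 0.26 rad and angle between cassette's own z axis and vertical below 0.2 rad and contact force between the fingers and cassette above 3 N and contact force between cassette and extractor below 0.1 N and contact force between cassette and doming_block below 0.1 N and contact force between cassette and bench_block below 0.1 N and linear speed of cassette below 0.03 m/s and distance of each of doming_block, bench_block from where it was at the start of the episode below 0.02 m and distance of each of flux_bottle, lacquer_bottle, wax_block, scratch_brush, pickle_jar, pliers, parts_box from where it was at the start of the episode below 0.03 m); the arm keeps its last pose, push and grip.
It fails at once if the cassette is tipped more than 25 degrees (angle between cassette's own z axis and vertical above 0.44 rad).
It fails at once if a steel block is shoved more than 20 mm (distance of any of doming_block, bench_block from where it was at the start of the episode above 0.02 m).
It fails at once if a bystander is shoved more than 30 mm (distance of any of flux_bottle, lacquer_bottle, wax_block, scratch_brush, pickle_jar, pliers, parts_box from where it was at the start of the episode above 0.03 m).
It also fails if it takes over 59 s, if anything falls off the work surface, if the arm or the gripper's body presses on something with over 40 N, if the wrist force passes 120 N, or if a joint passes its speed limit or range.

### The arm

A 6-joint arm with a two-finger parallel gripper is mounted at the origin on the work surface. World frame = base frame: x ahead of the robot, y to its left, z up, the work surface at z = 0. Lengths are in mm, angles in degrees, forces in N, time in s.
With the tool pointing down it reaches from about 350 to 850 mm from the base axis. Payload 8.1 kg.
Tool frame: the origin (TCP) lies between the finger pads; the fingertips stand 22 mm ahead of it and the grasp point (between the pads) lies 3 mm ahead of it; z points along the fingers, y is the line along which they close (so a half turn about z gives the same grasp; the last joint's range is limited). The gripper opens to 85 mm and grips with 20 to 120 N. Pads are 22 mm wide; open, the fingers measure 114 mm over their backs; the gripper's body (76 mm by 85 mm) begins 54 mm behind the grasp point. The pads swing forward as they close: fully open they stand 13 mm farther back than shut.
Start: joints at [66.154, 7.471, 85.268, -0, 87.261, -4.893], TCP at [194.858, 567.482, 253.292] pointing down, gripper open.
Joint ranges: [-169.43, 169.43], [-51.17, 129.36], [1.28, 143.12], [-76.62, 256.62], [0, 156.53], [-152.29, 152.29]. Speed limits (degrees/s): [136.94, 136.94, 159.86, 180, 180, 180].

### API

Orientations are given as [roll, pitch, yaw] about the fixed x, y, z axes, in that order (R = Rz(yaw) Ry(pitch) Rx(roll)).
In Python, from bench import r, vision gives the robot as it stands.
- The arm moves only by the tool step_arm, never from a script. Its argument "targets" is a list that holds one entry, the list of rows, each a list of 6 numbers: the shift along the world's x, y, z in mm, then the turn, a rotation vector about the world's x, y, z in rad. In form: [[[x, y, z, rx, ry, rz], ...]]. A call has 1 to 12 rows; each row is the pose to reach, as a shift and turn from the pose commanded when the call began; what a row does not reach only later rows make up. A row lasts 1/12 s, in which the tool goes at most 41.7 mm and 7.16 degrees, less where a joint would pass 70% of its speed; a pose out of reach is approached as far as the arm can. A call with a gripper value outside its range is refused whole. "fingers" is the gripper's target within -1 to 1 (shut at 1, half-way at 0, fully open at -1), set as the call begins (left out, the last holds). The fingers move at their own pace and stop on an object; "newtons" is the grip in N (left out, the last holds). Time passes only in rows, so rows that repeat a pose let the fingers close. It gives the time, the measured TCP pose, the force, the opening and the grip force at its end, in the units of the state.
- r.sense(): the state, without advancing time (a new reading comes with each control period).
- vision.snapshot(name): name is "scene" or "top"; returns a dict with "img" (480x640x3 uint8, blue, green, red), "mtx" (3x3 intrinsics, pixels), "D" ([k1, k2, p1, p2, k3] as OpenCV has them; the pictures are not rectified), "eye" and "attitude" of the camera in the world. Camera axes: x right, y up, looking along -z (the intrinsics and any distortion apply to the point x, -y, -z); pixel columns grow to the right and rows downward; lengths in mm; the calibration is good to about 2 mm. A picture is of the moment at which its call begins. There is no depth.
- r.hand_in(): hands the job in; it is judged then, once.
The state is a dict: "time": time; "joint_pos": joint angles; "qd": joint speeds; "joint_efforts": joint torques, N m; "tool_pos": TCP position; "tcp_rot": TCP orientation; "ft_force": force on the tool from outside, world axes, zero at the start; "wrist_torque": the same for the moment, N m; "finger_gap": finger opening in mm; "grip_force": force on a finger pad.
Only numpy, scipy, OpenCV 4.12 (cv2) and the standard library are available. Lean on these libraries where they do the work, as an engineer would, in place of code of your own. Each camera call takes 0.05 s, during which the arm holds its last target. There are 200 camera calls.

## Working session

There is one attempt and no reset: what is moved stays moved. The work goes in short steps, Python scripts to look and compute and a tool call to move; the robot and the scene stay as the last step left them, time stands still between calls to the robot, and variables do not carry over. Pictures are saved under pics/ and viewed, at most 10 in all, crops included, and the job is handed in when it is done.

Besides the shell and the picture viewer there is one more tool, called after "Call:" by a JSON object that holds its "method" and its "body", one argument or row to a line. step_arm: Moves the arm, as the interface text tells. Its arguments: {"type":"object","properties":{"targets":{"type":"array"},"fingers":{"type":"number"},"newtons":{"type":"number"}},"required":["targets"]}

```bash
mkdir -p pics
cat > h.py <<'E'
import numpy as np, cv2, json
from scipy.spatial.transform import Rotation as R
def cam(s):
    a=np.array(s["attitude"],float)
    M=a if a.shape==(3,3) else (R.from_euler('xyz',a,degrees=True).as_matrix() if a.size==3 else R.from_quat(a).as_matrix())
    return M,np.array(s["eye"],float),np.array(s["mtx"],float),np.array(s["D"],float)
def ray(s,px,z):
    M,e,K,D=cam(s)
    p=cv2.undistortPoints(np.array(px,float).reshape(-1,1,2),K,D).reshape(-1,2)
    d=np.c_[p[:,0],-p[:,1],-np.ones(len(p))]@M.T
    return e+d*((np.reshape(z,-1)-e[2])/d[:,2])[:,None]
def proj(s,P):
    M,e,K,D=cam(s)
    c=(np.array(P,float).reshape(-1,3)-e)@M
    c=c*[1,-1,-1]
    return cv2.projectPoints(c.reshape(-1,1,3),np.zeros(3),np.zeros(3),K,D)[0].reshape(-1,2)
E
python3 - <<'E'
from bench import r,vision
import cv2
for n in("scene","top"):
    s=vision.snapshot(n);cv2.imwrite(f"pics/{n}0.png",s["img"]);print(n,s["mtx"],s["D"],s["eye"],s["attitude"])
print(r.sense())
E
```

```text
scene [[498.47121289   0.         317.46800318]
 [  0.         498.47121289 238.17101253]
 [  0.           0.           1.        ]] [-0.01664586  0.          0.          0.          0.        ] [1232.60229045 -672.94600918  727.34751655] [55.014937    0.24827652 48.65021333]
top [[572.34560107   0.         307.27265664]
 [  0.         572.34560107 238.49312053]
 [  0.           0.           1.        ]] [-0.08907768  0.          0.          0.          0.        ] [ 317.49722968  -51.80810153 1259.67559125] [ 13.80925169   0.34447462 -97.74580982]
{'time': 0.1, 'joint_pos': array([ 6.61502673e+01,  7.50997930e+00,  8.53230820e+01, -9.41674203e-05,
        8.72615900e+01, -4.89273177e+00]), 'qd': array([-0.02838001, -0.14256617, -0.10220948, -0.0365021 ,  0.06805665,
        0.01504178]), 'joint_efforts': array([ 1.39932970e-03, -5.70962691e+01, -5.01933897e+01, -1.56953975e-04,
        8.43538670e-03, -5.39689961e-05]), 'tool_pos': array([194.70609836, 567.04698353, 252.35725379]), 'tcp_rot': array([-1.79905686e+02, -7.97914406e-03,  1.61042997e+02]), 'ft_force': array([ 0.33506854,  0.12197165, -0.40087826]), 'wrist_torque': array([ 0.02528703, -0.02941327,  0.03211643]), 'grip_force': 0.0, 'finger_gap': 85.51438682851487}
```

View pics/top0.png

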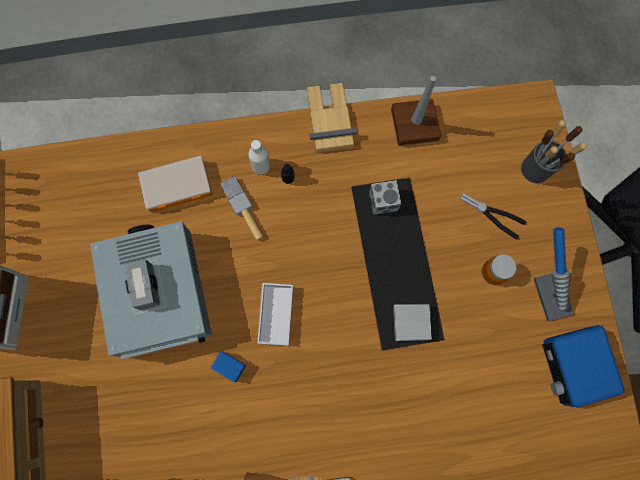

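View pics/scene0.png

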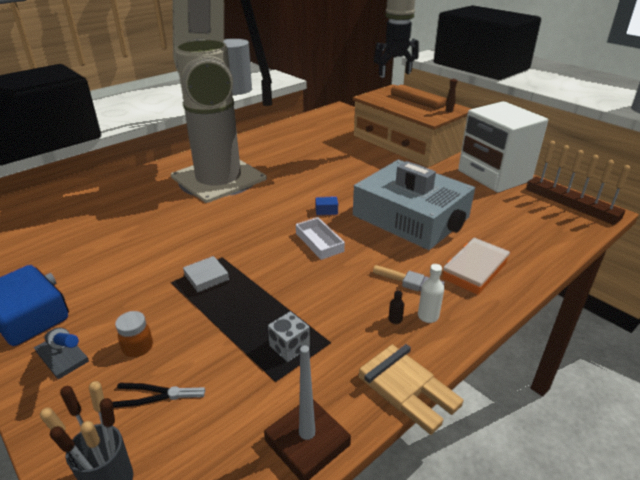

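Top view: the tray is at about (276,315), the mat corners at about (352,186), (409,178), (443,340) and (382,349), the extractor deck centre near (150,288) and the cassette head near (142,284). The scene view agrees with that layout. Next I'll enlarge the top view to get edges.

Run:
```python
import cv2,numpy as np
i=cv2.imread("pics/top0.png")
a=cv2.resize(i[215:365,85:245],None,fx=4,fy=4,interpolation=cv2.INTER_CUBIC)[:600]
b=cv2.resize(i[265:365,240:300],(160*1,267),interpolation=cv2.INTER_CUBIC)
c=cv2.resize(i[170:360,345:450],(160,290),interpolation=cv2.INTER_CUBIC)
o=np.zeros((600,800,3),np.uint8);o[:,:640]=a;o[:267,640:]=b;o[290:580,640:]=c
cv2.imwrite("pics/z.png",o)
```

```text
(no output)
```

View pics/z.png

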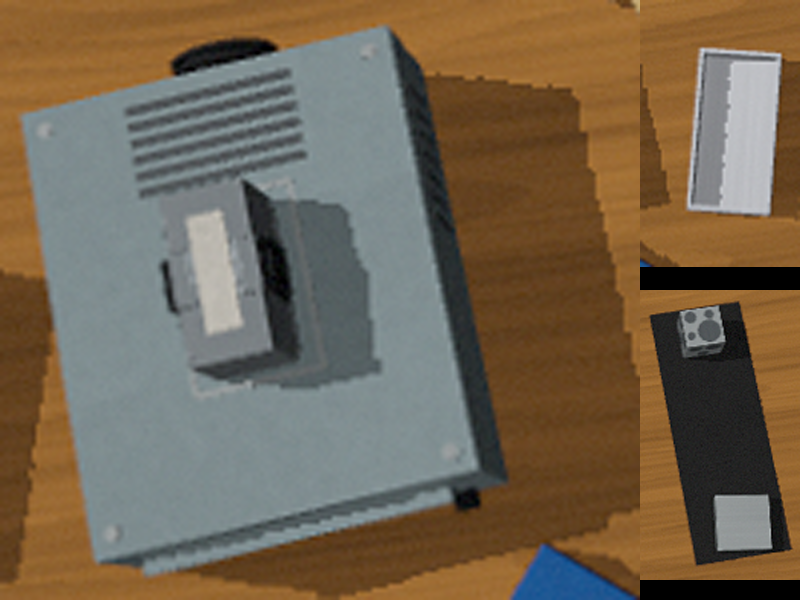

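Run:
```python
from h import *
from bench import vision
s=vision.snapshot("top")
def f(n,p,o,k,z):
    p=(np.array(p,float)+.5)/k-.5+o
    w=ray(s,p,z); d=w-np.roll(w,-1,0)
    print(n,"c",w.mean(0).round(1),"sides",np.linalg.norm(d,axis=1).round(),"ang",np.degrees(np.arctan2(d[:,1],d[:,0])).round(1)); print(w[:,:2].round().tolist())
f("screws",[(45,130),(368,50),(452,452),(113,533)],(85,215),4,100)
f("label",[(190,215),(225,208),(242,328),(205,335)],(85,215),4,150)
f("head",[(163,195),(240,180),(272,355),(196,372)],(85,215),4,150)
f("tray",[(60,48),(140,53),(130,215),(48,210)],(240,265),2.667,28)
f("mat",[(10,27),(100,12),(150,260),(57,274)],(345,170),1.525,2)
f("wax",[(217,352),(245,366)],(0,0),1,34)
f("dome",[(370,184),(398,181),(399,201)],0,1,56); f("bb",[(393,305),(431,304),(431,340),(395,341)],0,1,28)
print(ray(s,[(259,143),(288,165)],[130,75]).round())
```

```text
screws c [545.4 261.5 100. ] sides [176. 217. 177. 216.] ang [  96.5    6.6  -84.  -173.6]
[[643.0, 361.0], [663.0, 186.0], [447.0, 161.0], [429.0, 337.0]]
label c [545.5 261.1 150. ] sides [18. 61. 19. 61.] ang [  93.8    4.   -86.8 -176.7]
[[575.0, 272.0], [577.0, 254.0], [515.0, 250.0], [514.0, 268.0]]
head c [543.6 260.2 150. ] sides [39. 90. 38. 91.] ang [  93.5    6.1  -84.8 -173.2]
[[587.0, 285.0], [590.0, 246.0], [500.0, 236.0], [497.0, 274.0]]
tray c [462.9   5.7  28. ] sides [ 66. 131.  66. 131.] ang [  78.6  -10.9 -101.1  169. ]
[[534.0, 25.0], [521.0, -39.0], [392.0, -14.0], [405.0, 50.0]]
mat c [ 545.7 -277.4    2. ] sides [140. 379. 135. 374.] ang [  92.2    0.8  -89.7 -178.5]
[[731.0, -204.0], [737.0, -344.0], [358.0, -349.0], [357.0, -214.0]]
wax c [379.6 109.7  34. ] sides [67. 67.] ang [  56.6 -123.4]
[[398.0, 138.0], [361.0, 82.0]]
dome c [ 699.7 -279.3   56. ] sides [63. 47. 74.] ang [  88.7   -7.3 -129.9]
[[716.0, -239.0], [715.0, -302.0], [668.0, -296.0]]
bb c [ 403.9 -284.2   28. ] sides [83. 77. 77. 77.] ang [ 83.5 -10.4 -96.5 173.6]
[[447.0, -249.0], [437.0, -331.0], [361.0, -317.0], [370.0, -240.0]]
[[815.  -9. 130.]
 [778. -64.  75.]]
```

Call:
{"method": "step_arm", "body": {
  "targets": [
    [[18, -37, 0, 0, 0, 0.01], [36, -74, 0, 0, 0, 0.02], [54, -111, 0, 0, 0, 0.03], [72, -148, 0, 0, 0, 0.04], [90, -185, 0, 0, 0, 0.05], [108, -222, 0, 0, 0, 0.06], [126, -259, 0, 0, 0, 0.07], [144, -296, 0, 0, 0, 0.08], [162, -333, 0, 0, 0, 0.09], [180, -370, 0, 0, 0, 0.1], [198, -407, 0, 0, 0, 0.12], [216, -444, 0, 0, 0, 0.14]]
  ],
  "fingers": -1,
  "newtons": 40
}}

```text
time: 1.15
tool_pos: [411.1, 121.5, 253.3]
tcp_rot: [180.0, 0.0, 169.1]
ft_force: [1.2, 0.7, -0.3]
finger_gap: 85.4
grip_force: 0.0
```

Call:
{"method": "step_arm", "body": {
  "targets": [
    [[18, -37, -10, 0, 0, 0], [36, -74, -30, 0, 0, 0], [52, -117, -50, 0, 0, 0], [52, -117, -90, 0, 0, 0], [52, -117, -120, 0, 0, 0], [52, -117, -150, 0, 0, 0], [52, -117, -150, 0, 0, 0], [52, -117, -150, 0, 0, 0]]
  ]
}}

```text
time: 1.82
tool_pos: [461.1, 6.6, 101.9]
tcp_rot: [-180.0, -0.3, 169.1]
ft_force: [0.3, -0.0, 0.9]
finger_gap: 85.4
grip_force: 0.0
```

Run:
```python
from bench import r,vision
import cv2
s=vision.snapshot("top");i=s["img"]
cv2.imwrite("pics/t1.png",cv2.resize(i[230:400,200:390],None,fx=3.4,fy=3.4,interpolation=cv2.INTER_CUBIC))
x=r.sense();print(x["time"],x["tool_pos"],x["tcp_rot"],x["finger_gap"])
```

```text
1.8667 [462.93931462   6.59517406 104.1127415 ] [-1.79998098e+02 -2.40589282e-02  1.69078628e+02] 85.07782159074023
```

View pics/t1.png

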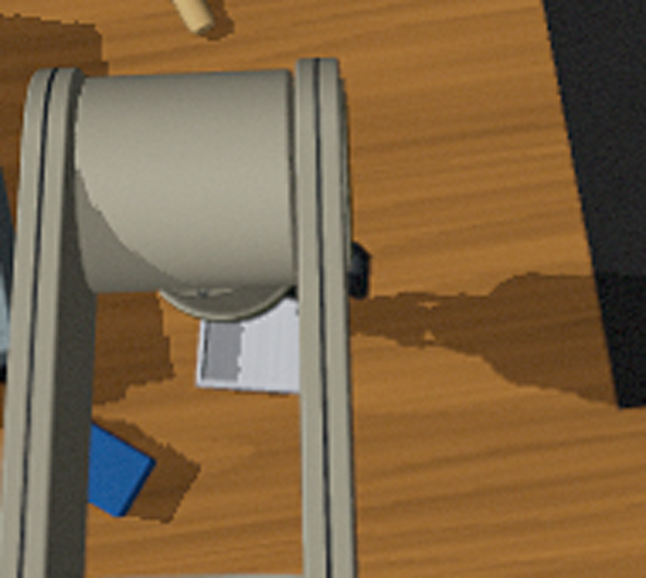

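The arm hides the tray apart from its near end, at about (250,350) in the crop. It lies where I expected, so I'll go down.

Call:
{"method": "step_arm", "body": {
  "targets": [
    [[0, 0, -30, 0, 0, 0], [0, 0, -55, 0, 0, 0], [0, 0, -70, 0, 0, 0], [0, 0, -77, 0, 0, 0], [0, 0, -77, 0, 0, 0], [0, 0, -77, 0, 0, 0]]
  ]
}}

```text
time: 2.37
tool_pos: [464.5, 6.6, 28.4]
tcp_rot: [180.0, 0.2, 169.1]
ft_force: [0.1, -0.1, 0.5]
finger_gap: 85.1
grip_force: 0.0
```

Call:
{"method": "step_arm", "body": {
  "targets": [
    [[0, 0, 0, 0, 0, 0], [0, 0, 0, 0, 0, 0], [0, 0, 0, 0, 0, 0], [0, 0, 0, 0, 0, 0], [0, 0, 0, 0, 0, 0], [0, 0, 0, 0, 0, 0], [0, 0, 0, 0, 0, 0], [0, 0, 0, 0, 0, 0]]
  ],
  "fingers": 1,
  "newtons": 40
}}

```text
time: 3.03
tool_pos: [464.7, 6.3, 28.6]
tcp_rot: [180.0, 0.2, 169.1]
ft_force: [-1.8, 0.5, 8.4]
finger_gap: 64.9
grip_force: 43.8
```

Call:
{"method": "step_arm", "body": {
  "targets": [
    [[0, 0, 15, 0, 0, 0], [0, 0, 40, 0, 0, 0], [5, -15, 70, 0, 0, 0.01], [15, -45, 80, 0, 0, 0.03], [24, -80, 80, 0, 0, 0.06], [34, -115, 80, 0, 0, 0.09], [44, -150, 80, 0, 0, 0.12], [54, -185, 80, 0, 0, 0.15], [64, -220, 80, 0, 0, 0.18], [74, -250, 80, 0, 0, 0.21], [82, -275, 80, 0, 0, 0.21], [82, -284, 80, 0, 0, 0.21]]
  ]
}}

```text
time: 4.03
tool_pos: [546.0, -281.5, 107.6]
tcp_rot: [-179.9, 0.1, -179.0]
ft_force: [-0.0, -0.4, -1.5]
finger_gap: 65.2
grip_force: 46.4
```

Call:
{"method": "step_arm", "body": {
  "targets": [
    [[0, 0, 0, 0, 0, 0], [0, 0, -25, 0, 0, 0], [0, 0, -45, 0, 0, 0], [0, 0, -60, 0, 0, 0], [0, 0, -60, 0, 0, 0], [0, 0, -60, 0, 0, 0]]
  ]
}}

```text
time: 4.53
tool_pos: [543.9, -275.7, 45.6]
tcp_rot: [179.9, -0.1, -178.8]
ft_force: [-0.3, 0.2, -1.0]
finger_gap: 64.6
grip_force: 46.3
```

Run:
```python
from bench import r,vision
import cv2
s=vision.snapshot("scene");i=s["img"]
cv2.imwrite("pics/t2.png",cv2.resize(i[230:400,150:350],None,fx=3.4,fy=3.4,interpolation=cv2.INTER_CUBIC))
x=r.sense();print(x["time"],x["tool_pos"],x["tcp_rot"],x["finger_gap"],x["ft_force"])
```

```text
4.5833 [ 545.01879705 -276.55124909   47.06508372] [ 1.79991524e+02  4.74915554e-03 -1.78850812e+02] 65.06176636586247 [ 0.35961727  1.09858327 -0.9541377 ]
```

View pics/t2.png

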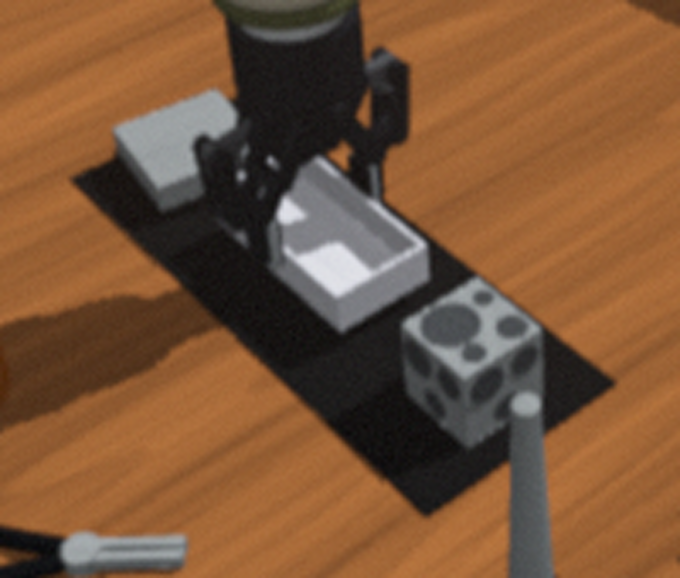

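The tray hangs level between the blocks, with its near bottom corner at about (345,332) in the crop and a gap to both blocks. I'll lower it and release.

Call:
{"method": "step_arm", "body": {
  "targets": [
    [[0, 0, -8, 0, 0, 0], [0, 0, -14, 0, 0, 0], [0, 0, -18, 0, 0, 0], [0, 0, -18, 0, 0, 0], [0, 0, -18, 0, 0, 0]]
  ]
}}

```text
time: 5.0
tool_pos: [545.7, -277.8, 30.4]
tcp_rot: [-180.0, 0.1, -178.9]
ft_force: [-5.5, 4.8, 13.6]
finger_gap: 65.1
grip_force: 48.7
```

Call:
{"method": "step_arm", "body": {
  "targets": [
    [[0, 0, 0, 0, 0, 0], [0, 0, 0, 0, 0, 0], [0, 0, 0, 0, 0, 0], [0, 0, 0, 0, 0, 0], [0, 0, 0, 0, 0, 0], [0, 0, 0, 0, 0, 0], [0, 0, 0, 0, 0, 0]]
  ],
  "fingers": -1
}}

```text
time: 5.58
tool_pos: [544.8, -277.5, 28.1]
tcp_rot: [180.0, -0.0, -178.9]
ft_force: [-0.6, 0.2, 0.5]
finger_gap: 85.2
grip_force: 0.0
```

Call:
{"method": "step_arm", "body": {
  "targets": [
    [[0, 0, 10, 0, 0, 0], [0, 0, 35, 0, 0, 0], [0, 0, 70, 0, 0, 0], [0, 0, 110, 0, 0, 0], [0, 0, 150, 0, 0, 0], [0, 0, 190, 0, 0, 0], [0, 30, 220, 0, 0, 0], [0, 70, 220, 0, 0, 0.02], [0, 110, 220, 0, 0, 0.04], [0, 150, 220, 0, 0, 0.06], [0, 190, 220, 0, 0, 0.08], [0, 230, 220, 0, 0, 0.09]]
  ]
}}

```text
time: 6.58
tool_pos: [544.5, -45.8, 249.4]
tcp_rot: [-180.0, 0.1, -173.7]
ft_force: [1.9, 0.9, 0.4]
finger_gap: 85.6
grip_force: 0.0
```

Run:
```python
from bench import r,vision
import cv2,numpy as np
s=vision.snapshot("top");i=s["img"];t=vision.snapshot("scene")["img"]
a=cv2.resize(i[170:360,345:450],None,fx=3,fy=3,interpolation=cv2.INTER_CUBIC)
b=cv2.resize(t[140:260,340:490],(480,384),interpolation=cv2.INTER_CUBIC)
o=np.zeros((570,800,3),np.uint8);o[:,:315]=a;o[:384,318:798]=b
cv2.imwrite("pics/t3.png",o)
x=r.sense();print(x["time"],x["tool_pos"],x["tcp_rot"],x["finger_gap"],x["ft_force"])
```

```text
6.6833 [544.69548634 -42.07690681 249.39780949] [ 1.79896302e+02  7.56035350e-02 -1.73401196e+02] 85.26041687029374 [-0.50727136 -0.86034141  0.72282761]
```

View pics/t3.png

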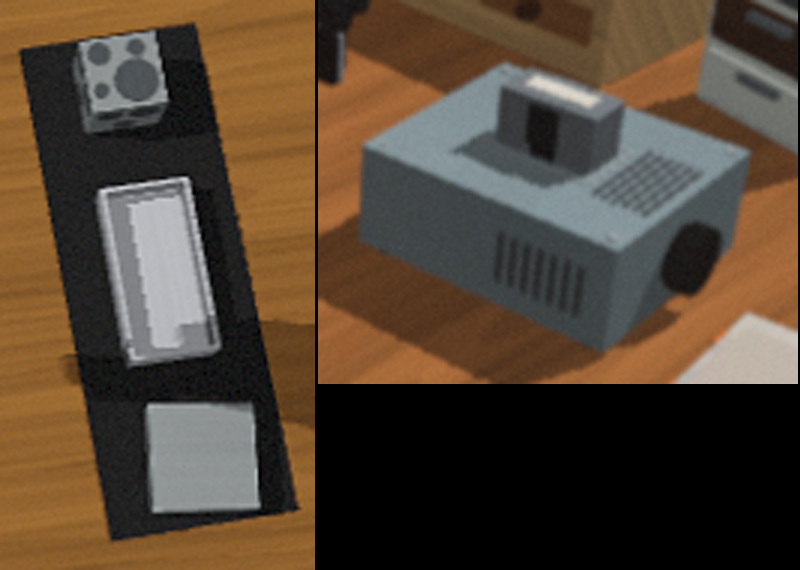

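The tray stands flat on the mat between the blocks, with rim corners at (98,190), (188,178), (220,352) and (130,366) in the crop. I'll compute its position and cross-check the cassette from the scene camera (label corners (522,80) to (607,97)).

Run:
```python
from h import *
from bench import vision
for n,p,o,k,z in(("top",[(98,190),(188,178),(220,352),(130,366)],(345,170),3,30),("scene",[(204,80),(219,70),(289,97),(277,110)],(340,140),3.2,150),("scene",[(181,84),(210,70),(307,100),(277,123)],(340,140),3.2,150)):
    s=vision.snapshot(n); w=ray(s,(np.array(p,float)+.5)/k-.5+o,z); d=w-np.roll(w,-1,0)
    print(n,w.mean(0).round(1),np.linalg.norm(d,axis=1).round(),np.degrees(np.arctan2(d[:,1],d[:,0])).round(1))
```

```text
top [ 543.2 -275.3   30. ] [ 68. 132.  66. 133.] [ 9.000e+01  1.000e-01 -8.910e+01 -1.793e+02]
scene [544.5 264.2 150. ] [23. 68. 25. 71.] [ -80.8 -176.3  107.1    2.3]
scene [547.9 255.5 150. ] [36. 86. 48. 92.] [ -88.5 -169.1   99.9    3.1]
```

Call:
{"method": "step_arm", "body": {
  "targets": [
    [[0, 35, 0, 0, 0, 0], [0, 72, 0, 0, 0, 0], [0, 110, 0, 0, 0, 0], [0, 148, 0, 0, 0, 0], [0, 186, 0, 0, 0, 0], [0, 224, 0, 0, 0, 0], [0, 260, 0, 0, 0, 0], [0, 290, 0, 0, 0, 0], [0, 308, -10, 0, 0, 0], [0, 308, -30, 0, 0, 0], [0, 308, -30, 0, 0, 0], [0, 308, -30, 0, 0, 0]]
  ]
}}

```text
time: 7.83
tool_pos: [544.6, 258.8, 216.9]
tcp_rot: [-179.9, -0.2, -173.8]
ft_force: [-0.1, -0.9, -0.3]
finger_gap: 85.1
grip_force: 0.0
```

Call:
{"method": "step_arm", "body": {
  "targets": [
    [[0, 0, -25, 0, 0, 0], [0, 0, -50, 0, 0, 0], [0, 0, -70, 0, 0, 0], [0, 0, -82, 0, 0, 0], [0, 0, -86, 0, 0, 0], [0, 0, -86, 0, 0, 0], [0, 0, -86, 0, 0, 0]]
  ]
}}

```text
time: 8.42
tool_pos: [545.9, 260.2, 133.9]
tcp_rot: [180.0, 0.1, -173.8]
ft_force: [0.0, -0.0, -0.3]
finger_gap: 85.2
grip_force: 0.0
```

Run:
```python
from bench import r,vision
import cv2,numpy as np
i=vision.snapshot("top")["img"];t=vision.snapshot("scene")["img"]
a=cv2.resize(i[215:365,85:225],None,fx=2.5,fy=2.5,interpolation=cv2.INTER_CUBIC)
b=cv2.resize(t[110:260,340:490],None,fx=3,fy=3,interpolation=cv2.INTER_CUBIC)
o=np.zeros((450,800,3),np.uint8);o[:375,:350]=a;o[:,350:]=b
cv2.imwrite("pics/t4.png",o)
x=r.sense();print(x["time"],x["tool_pos"],x["tcp_rot"],x["finger_gap"],x["ft_force"])
```

```text
8.5167 [546.12699307 260.70531023 134.40700896] [ 1.79958890e+02  1.68838368e-01 -1.73760651e+02] 85.75380771898938 [ 0.09359401  0.74588074 -0.03959351]
```

View pics/t4.png

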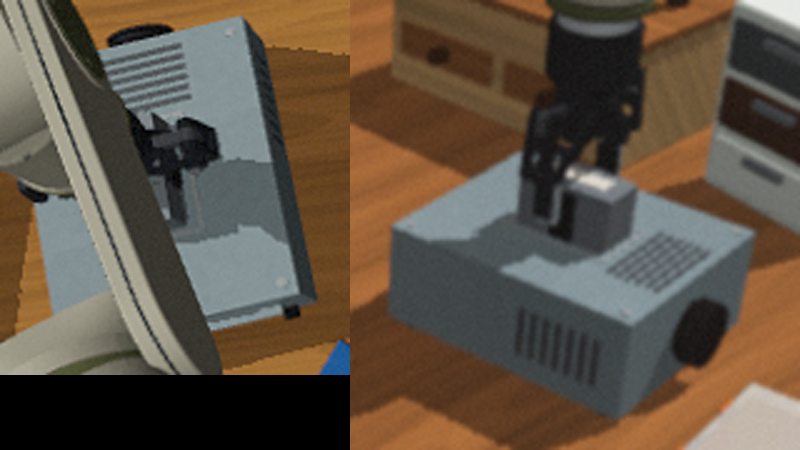

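The fingers straddle the head, with the near finger at about (545,205) in the crop beside the catch at (570,220). I'll close gently and read the side force.

Call:
{"method": "step_arm", "body": {
  "targets": [
    [[0, 0, 0, 0, 0, 0], [0, 0, 0, 0, 0, 0], [0, 0, 0, 0, 0, 0], [0, 0, 0, 0, 0, 0], [0, 0, 0, 0, 0, 0], [0, 0, 0, 0, 0, 0], [0, 0, 0, 0, 0, 0], [0, 0, 0, 0, 0, 0], [0, 0, 0, 0, 0, 0], [0, 0, 0, 0, 0, 0]]
  ],
  "fingers": 1,
  "newtons": 40
}}

```text
time: 9.35
tool_pos: [545.7, 260.4, 133.9]
tcp_rot: [-180.0, 0.1, -173.7]
ft_force: [-1.4, -2.3, 7.3]
finger_gap: 44.8
grip_force: 42.2
```

Call:
{"method": "step_arm", "body": {
  "targets": [
    [[0, 0, 3, 0, 0, 0], [0, 0, 8, 0, 0, 0], [0, 0, 14, 0, 0, 0], [0, 0, 20, 0, 0, 0], [0, 0, 20, 0, 0, 0]]
  ],
  "newtons": 50
}}

```text
time: 9.77
tool_pos: [545.5, 260.9, 154.0]
tcp_rot: [180.0, 0.1, -173.7]
ft_force: [0.6, -0.1, -1.5]
finger_gap: 44.7
grip_force: 51.4
```

Call:
{"method": "step_arm", "body": {
  "targets": [
    [[0, 0, 10, 0, 0, 0], [0, 0, 22, 0, 0, 0], [0, 0, 36, 0, 0, 0], [0, 0, 50, 0, 0, 0], [0, 0, 64, 0, 0, 0], [0, 0, 78, 0, 0, 0], [0, 0, 85, 0, 0, 0], [0, 0, 85, 0, 0, 0], [0, 0, 85, 0, 0, 0], [0, 0, 85, 0, 0, 0]]
  ]
}}

```text
time: 10.6
tool_pos: [544.4, 260.3, 236.3]
tcp_rot: [-180.0, -0.1, -173.7]
ft_force: [-1.0, 0.4, -2.2]
finger_gap: 45.2
grip_force: 51.9
```

Run:
```python
from bench import r,vision
import cv2,numpy as np
t=vision.snapshot("scene")["img"]
cv2.imwrite("pics/t5.png",cv2.resize(t[70:260,330:490],None,fx=3,fy=3,interpolation=cv2.INTER_CUBIC))
x=r.sense();print(x["time"],x["tool_pos"],x["tcp_rot"],x["finger_gap"],x["ft_force"])
```

```text
10.65 [544.2645482  260.22548702 235.96805186] [-1.79969427e+02 -1.17736375e-01 -1.73746267e+02] 44.75541658037983 [-0.12238029 -0.14186009 -2.28212265]
```

View pics/t5.png

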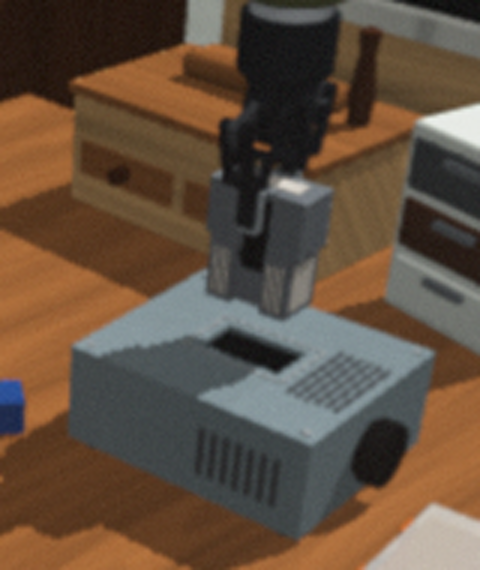

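The cassette hangs upright, clear of the empty bay at (255,345). I'll carry it to the tray with gentle acceleration.

Call:
{"method": "step_arm", "body": {
  "targets": [
    [[0, -6, 0, 0, 0, 0], [0, -17, 0, 0, 0, 0], [0, -32, 0, 0, 0, 0], [0, -52, 0, 0, 0, -0.01], [0, -76, 0, 0, 0, -0.02], [0, -101, 0, 0, 0, -0.03], [0, -126, 0, 0, 0, -0.04], [0, -151, 0, 0, 0, -0.05], [0, -176, 0, 0, 0, -0.06], [0, -201, 0, 0, 0, -0.07], [0, -226, 0, 0, 0, -0.08], [0, -251, 0, 0, 0, -0.09]]
  ]
}}

```text
time: 11.65
tool_pos: [544.1, 6.8, 237.2]
tcp_rot: [-180.0, -0.0, -179.0]
ft_force: [1.3, 1.0, -1.4]
finger_gap: 44.5
grip_force: 51.9
```

Call:
{"method": "step_arm", "body": {
  "targets": [
    [[0, -25, 0, 0, 0, 0], [0, -50, 0, 0, 0, 0], [0, -75, 0, 0, 0, 0], [0, -100, 0, 0, 0, 0], [0, -125, 0, 0, 0, 0], [0, -150, 0, 0, 0, 0], [0, -175, 0, 0, 0, 0], [0, -200, 0, 0, 0, 0], [0, -223, 0, 0, 0, 0], [0, -244, 0, 0, 0, 0], [0, -262, 0, 0, 0, 0], [0, -276, 0, 0, 0, 0]]
  ]
}}

```text
time: 12.65
tool_pos: [543.4, -269.2, 237.0]
tcp_rot: [-180.0, -0.0, -179.0]
ft_force: [0.3, 0.6, -2.5]
finger_gap: 44.7
grip_force: 51.9
```

Call:
{"method": "step_arm", "body": {
  "targets": [
    [[0, -8, 0, 0, 0, 0], [0, -10, -5, 0, 0, 0], [0, -10, -16, 0, 0, 0], [0, -10, -30, 0, 0, 0], [0, -10, -45, 0, 0, 0], [0, -10, -55, 0, 0, 0], [0, -10, -60, 0, 0, 0], [0, -10, -60, 0, 0, 0], [0, -10, -60, 0, 0, 0], [0, -10, -60, 0, 0, 0]]
  ]
}}

```text
time: 13.48
tool_pos: [545.4, -276.5, 178.2]
tcp_rot: [-180.0, 0.1, -178.9]
ft_force: [0.5, -0.0, -1.4]
finger_gap: 44.7
grip_force: 51.9
```

Run:
```python
from bench import r,vision
import cv2,numpy as np
i=vision.snapshot("top")["img"];t=vision.snapshot("scene")["img"]
a=cv2.resize(i[170:360,340:450],None,fx=2.5,fy=2.5,interpolation=cv2.INTER_CUBIC)
b=cv2.resize(t[190:390,150:350],None,fx=2.6,fy=2.6,interpolation=cv2.INTER_CUBIC)
o=np.zeros((520,800,3),np.uint8);o[:475,:275]=a;o[:,278:798]=b
cv2.imwrite("pics/t6.png",o)
x=r.sense();print(x["time"],x["tool_pos"],x["tcp_rot"],x["finger_gap"],x["ft_force"])
```

```text
13.5833 [ 545.47166284 -276.78326739  178.47148182] [-1.79940873e+02  9.12141676e-02 -1.78889761e+02] 44.651551214335434 [-0.20473254 -0.10989252 -2.00029934]
```

View pics/t6.png

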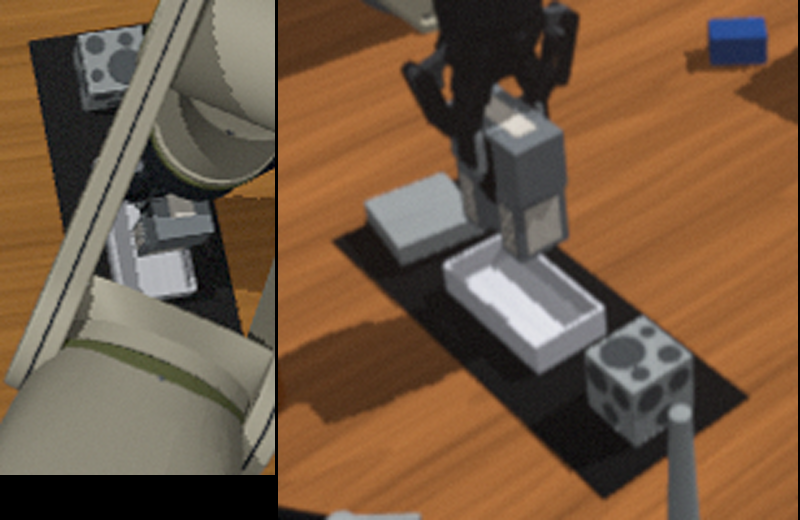

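The cassette hangs upright over the tray, its bottom near (520,250), with the tray at (525,305) and both blocks in place. All the numbers are within limits, so I'll hand in.

```bash
python3 -c "
from bench import r
print(r.hand_in())"
```

```text
the job is handed in; nothing more can be done
None
```

I set the tray on the mat midway between the blocks and let go of it, then lifted the cassette out and handed in at about 13.6 s; it hangs upright by its squeezed catches, about 60 mm above the tray rim, but no verdict came back.

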